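# Bolt the tube down and bring the file to it

## Task

Get the copper tube ready for filing: first slide the filing jig's barrel bolt fully home through the keeper eye of the strap that holds the tube down. Then draw the wooden-handled file out of its slanted rack and finish holding it in the air over the bare middle stretch of the tube between the two saddles: level, blade lying flat (not on edge), square across the tube with the handle on your side and the middle of the blade over the tube, about 3 cm clear above it and touching nothing but the gripper. The program ends while still holding the file there; leave the strap down, the tube lying in its saddles and the screwdriver and the other things where they are.

Things in the scene. Friction and masses are not known exactly. Their poses are not given: they have to be found in the camera images.
- jig: filing jig: wooden board 178 x 180 x 18 mm screwed to the bench. Origin on the bench under the tube's middle; x square across the tube, away from the robot's side, y along the tube (left), z up. The board spans x -112 to +66, y -90 to +90 mm. Two aluminium saddles, 43 mm high; a steel strap 26 mm wide crosses over the tube at y = +45 mm, its top 57 mm high
- work (a point): point on the jig: on the top line of the copper tube, midway along the bare stretch (68 mm long) between the saddles, 52 mm above the bench (jig x 0, y -6 mm). Axes as the jig's: x square across the tube and away from the robot's side, y along the tube, z up. A wide lamp shade hangs over the bench behind and to the left of the jig
- tube_center (a point): centre of the copper tube, 22 mm in diameter and 150 mm long, lying loose in the jig's saddles; it lies 11 mm below the tube's top line; its own y axis runs along the tube
- bolt (a joint): travel of the barrel bolt in m: 0 = drawn back, 0.026 = fully home (end of track) through the keeper eye. It slides along the jig's +x, away from the robot's side, against about 2.5 N of friction and stays where left. Starts at 0 to 0.006
- bolt_knob (a point): middle of the bolt's upright steel knob (16 mm in diameter, 19 mm tall, from 61 to 80 mm above the bench, this point at 71 mm); pinch it from above or push it. Below it are a thin stem and brass guides up to 47 mm above the bench. With the bolt home the knob stands 66 mm in front of the tube's line
- strap (a joint): opening of the hinged steel strap over the tube in rad: 0 = down, where it starts and must stay
- file_handle (a point): middle of the thickest part (28 mm) of the file's round ash handle, which is 95 mm long; the butt is 40 mm from here. File 240 mm long, about 0.12 kg. Its y runs along the file's axis from handle to tip, x across the blade's width, z square to its flat faces. In the rack it leans at about 45 degrees, handle up and toward the robot, blade in the slot, z up; draw it out along its own -y
- file_blade (a point): middle of the file's steel blade, on its axis: 138 mm from the handle point along the file's +y. Axes as there. The blade is 18 mm wide (tapering to the tip) and 5 mm thick
- file_tip (a point): tip end of the file's blade, on its axis: 200 mm from the handle point along the file's +y. In the rack it stands 146 mm down the slot's axis from the sloping face; the handle point is 55 mm outside it
- rack: slanted wooden tool rack fixed to the bench, 150 mm deep (x), 156 wide (y), 155 high: a bored block (bores 80 mm deep) between two cheeks; origin under its middle, x away from the robot's side. File in the slot at y = +36 mm, yellow screwdriver at y = -38 mm; sloping face centred at x = -35, z = 128 mm
- driver_handle (a point): middle of the handle (26 mm thick) of the yellow screwdriver that stays in the rack, 74 mm to the right of the file; a bench grinder with a taller desk lamp stands farther right, near the bench's front
- copper_spool: loose spool of copper wire, 48 mm across, 30 mm high, origin at the centre of its underside; leave alone

How it is judged:
By the outcome, as a careful person would: the job done as asked, in the order asked, and still so for the second after the job is handed in, while the arm keeps its last pose, push and grip.
It also fails if it takes over 58 s, if anything falls off the work surface, if the arm or the gripper's body presses on something with over 40 N, if the wrist force passes 120 N, or if a joint passes its speed limit or range.

## Robot

A 6-joint arm with a two-finger parallel gripper is mounted at the origin on a cart in front of the work surface, level with it; the furniture and walls round the work are solid. World frame = base frame: x ahead of the robot, y to its left, z up, the work surface at z = 0. Lengths are in mm, angles in rad, forces in N, time in s.
With the tool pointing down it reaches from about 350 to 975 mm from the base axis. Payload 7.1 kg.
Tool frame: the origin (TCP) lies between the finger pads; the fingertips stand 17 mm ahead of it and the grasp point (between the pads) lies 2 mm behind it; z points along the fingers, x is the direction in which the jaws open and shut, and the axes are right-handed (so a half turn about z gives the same grasp; the last joint's range is limited). The gripper opens to 88 mm and grips with 3 to 60 N. Pads are 20 mm wide; open, the fingers measure 115 mm over their backs; the gripper's body (75 mm by 178 mm) begins 61 mm behind the grasp point.
Start: joints at [-1.249, 0.423, 1.63, -0, 1.089, -0.019], TCP at [208.918, -589.032, 239.675] pointing down, gripper open.
Joint ranges: [-3, 3], [-0.9, 2.11], [0.09, 2.58], [-1.31, 4.45], [0.11, 2.69], [-2.54, 2.54]. Speed limits (rad/s): [2.39, 2.39, 3.01, 3.14, 3.14, 3.14].

## Interface

Orientations are given as a 3x3 rotation matrix whose columns are the frame's x, y, z axes.
In Python, from rig import state, optics, job gives the robot as it stands.
- The arm moves only by the tool step_arm, never from a script. Its argument "moves" is one flat list of numbers, 6 for each row, row after row: the shift along the world's x, y, z in cm, then the turn, a rotation vector about the world's x, y, z in degrees. A call has 1 to 20 rows; each row is the pose to reach, as a shift and turn from the pose commanded when the call began; what a row does not reach only later rows make up. A row lasts 1/10 s, in which the tool goes at most 50 mm and 8.59 degrees, less where a joint would pass 70% of its speed; a pose out of reach is approached as far as the arm can. A call with a gripper value outside its range is refused whole. "fingers" is the gripper command: -1 is fully open, 1 is shut, values between are in proportion, set as the call begins (left out, the last holds). The fingers move at their own pace and stop on an object; "squeeze" is the grip in N (left out, the last holds). Time passes only in rows, so rows that repeat a pose let the fingers close. It gives the time, the measured TCP pose, the force and the opening at its end, in the units of the state.
- state(): the state, without advancing time (a new reading comes with each control period).
- optics.camera(name): name is "scene" or "side" or "wrist"; returns a dict with "img" (480x640x3 uint8, blue, green, red), "range_z" (480x640 float32, mm along the optical axis (not along the pixel's ray), 0 where there is no reading), "mtx" (3x3 intrinsics, pixels), "R" (3x3) and "t" (3): a world point X has camera coordinates R X + t; the wrist camera has in their place "tool_from_camera" (4x4, takes a point from camera to tool coordinates, whose origin is the TCP and whose axes are the tool frame's). Camera axes: x right, y down, z forward; pixel columns grow to the right and rows downward; lengths in mm; the calibration is good to about 2 mm. A picture is of the moment at which its call begins: read the wrist's pose just before it.
- job.hand_in(): hands the job in, once; it reports no verdict.
The state is a dict: "time": time; "qpos": joint angles; "joint_velocities": joint speeds; "joint_efforts": joint torques, N m; "ee_pos": TCP position; "tcp_rot": TCP orientation; "force": force on the tool from outside, world axes, zero at the start; "wrist_torque": the same for the moment, N m; "grip_width": finger opening in mm.
Only numpy, scipy, OpenCV 4.12 (cv2) and the standard library are available. Lean on these libraries where they do the work, as an engineer would, in place of code of your own. Each camera call takes 0.05 s, during which the arm holds its last target.

## Working session

There is one attempt and no reset: what is moved stays moved. The work goes in short steps, Python scripts to look and compute and a tool call to move; the robot and the scene stay as the last step left them, time stands still between calls to the robot, and variables do not carry over. Pictures are saved under pics/ and viewed, and the job is handed in when it is done.

Besides the shell and the picture viewer there is one more tool, called after "Call:" by a JSON object that holds its "api" and its "payload", one argument or row to a line. step_arm: Moves the arm, as the interface text tells. Its arguments: {"type":"object","properties":{"moves":{"type":"array"},"fingers":{"type":"number"},"squeeze":{"type":"number"}},"required":["moves"]}

```bash
ls; mkdir -p pics
python3 - <<'E'
from rig import state, optics, job
import cv2, numpy as np
s=state(); print(s)
for n in ["scene","side","wrist"]:
    c=optics.camera(n); cv2.imwrite(f"pics/{n}0.png",c["img"]); np.savez(f"{n}0.npz",**c)
    print(n,c["mtx"].tolist(),{k:np.round(c[k],3).tolist() for k in c if k in("R","t","tool_from_camera")},(c["range_z"]>0).mean())
E
```

```text
pics
{'time': 0.0, 'qpos': array([-1.24898870e+00,  4.23821803e-01,  1.63070546e+00,  3.81708159e-06,
        1.08859170e+00, -1.90059807e-02]), 'joint_velocities': array([-0.00070959, -0.00135639, -0.00222387,  0.00016624,  0.00335597,
        0.00090037]), 'joint_efforts': array([-7.45632824e-04, -5.44628835e+01, -2.73663712e+01,  6.43520197e-02,
        2.28954793e-02, -6.70348027e-05]), 'ee_pos': array([ 208.76000133, -588.53309279,  238.90749143]), 'tcp_rot': array([[ 3.34251975e-01, -9.42483627e-01, -4.79534545e-04],
       [-9.42482514e-01, -3.34252318e-01,  1.44902249e-03],
       [-1.52596551e-03, -3.23857061e-05, -9.99998835e-01]]), 'force': array([-0.38172837, -0.82302104, -0.59383063]), 'wrist_torque': array([-0.02206841, -0.04784679, -0.02056816]), 'grip_width': 87.7199107052918}
scene [[619.8423662923951, 0.0, 329.06260062137926], [0.0, 619.8423662923951, 230.31898484886165], [0.0, 0.0, 1.0]] {'R': [[-0.82, -0.572, -0.01], [-0.349, 0.515, -0.783], [0.453, -0.639, -0.622]], 't': [544.146, 212.666, 1120.637]} 0.9955631510416667
side [[622.2200186802323, 0.0, 322.13616886418407], [0.0, 622.2200186802323, 236.3652493558094], [0.0, 0.0, 1.0]] {'R': [[0.996, 0.086, 0.008], [0.057, -0.577, -0.814], [-0.066, 0.812, -0.58]], 't': [-562.385, 198.512, 1008.079]} 0.9959830729166667
wrist [[423.4164033971768, 0.0, 322.43200433088697], [0.0, 423.4164033971768, 244.41738493093163], [0.0, 0.0, 1.0]] {'tool_from_camera': [[1.0, 0.001, -0.001, 0.61], [-0.001, 0.957, 0.29, -78.436], [0.001, -0.29, 0.957, -143.579], [0.0, 0.0, 0.0, 1.0]]} 0.99595703125
```

View pics/scene0.png

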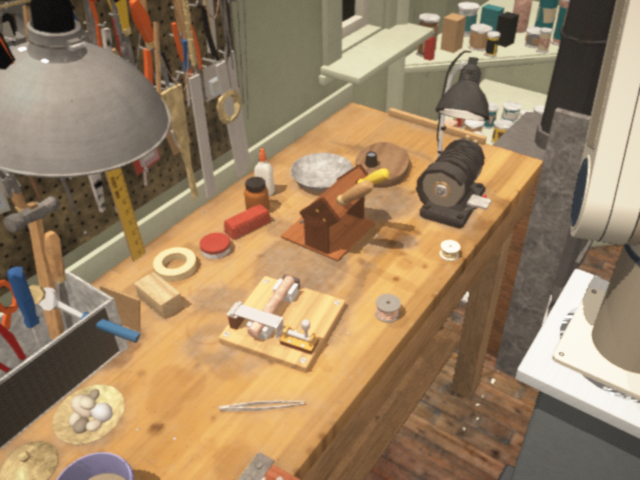

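View pics/side0.png

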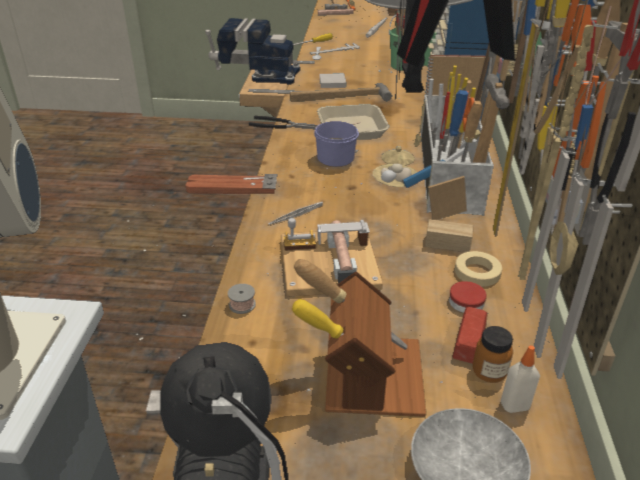

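View pics/wrist0.png

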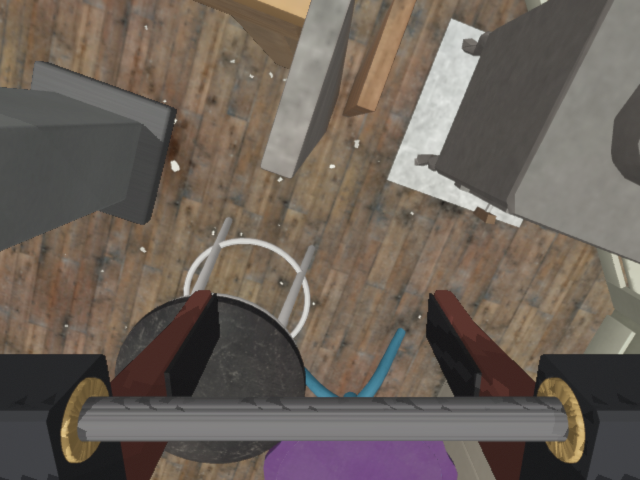

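The scene view shows the jig at about (285,320), the rack at (335,215), and the knob near (304,327). The side view shows the file handle at (318,278), the driver at (315,316), and the knob at (292,228). Next I zoom in and deproject.

```bash
cat > h.py <<'E'
import numpy as np, cv2
def load(n): return dict(np.load(n))
def cloud(c):
    K=c["mtx"];z=c["range_z"].astype(float)
    v,u=np.mgrid[0:480,0:640]
    P=np.stack([(u-K[0,2])/K[0,0]*z,(v-K[1,2])/K[1,1]*z,z],-1)
    if "R" in c: return (P-c["t"])@c["R"]   # R^T (P-t)
    T=c["tool_from_camera"]; P=P@T[:3,:3].T+T[:3,3]
    return P@c["tr"].T+c["tp"]
def campos(c): return -c["R"].T@c["t"]
def proj(c,X):
    p=c["R"]@np.asarray(X,float)+c["t"]; q=c["mtx"]@p; return q[:2]/q[2]
def ray(c,u,v):
    d=c["R"].T@np.linalg.inv(c["mtx"])@[u,v,1.]; return campos(c),d/np.linalg.norm(d)
def onplane(c,u,v,h):
    o,d=ray(c,u,v); return o+d*(h-o[2])/d[2]
def tri(rays):
    A=0;b=0
    for o,d in rays:
        M=np.eye(3)-np.outer(d,d);A=A+M;b=b+M@o
    X=np.linalg.solve(A,b); return X,[np.linalg.norm((np.eye(3)-np.outer(d,d))@(X-o)) for o,d in rays]
def crop(img,x0,y0,x1,y1,f,fn):
    i=cv2.resize(img[y0:y1,x0:x1],None,fx=f,fy=f,interpolation=cv2.INTER_CUBIC); cv2.imwrite(fn,i)
E
python3 - <<'E'
from h import *
a=load("scene0.npz");b=load("side0.npz")
print(campos(a),campos(b))
crop(a["img"],210,160,410,380,3.6 if 0 else 2.7,"pics/sc1.png")
crop(b["img"],220,200,440,420,2.7,"pics/si1.png")
for n,c,pts in [("sc",a,[(304,327),(288,285),(350,195),(388,305),(270,315),(330,240)]),("si",b,[(292,228),(316,277),(315,316),(340,245),(241,297)])]:
    P=cloud(c)
    for u,v in pts: print(n,u,v,P[v,u].round(1),c["range_z"][v,u])
E
```

```text
[ 13.40970285 917.17115495 869.34848229] [ 615.37334025 -655.21459341  750.94350692]
sc 304 327 [475.3 344.2  72.6] 1070.802
sc 288 285 [578.4 258.4  49.7] 1186.5323
sc 350 195 [558.2  75.7 161.5] 1224.4846
sc 388 305 [402.4 179.4  30.1] 1169.5095
sc 270 315 [552.5 344.   56.6] 1115.8451
sc 330 240 [618.1  61.1   8.8] 1355.9558
si 292 228 [476.3 332.4  61.1] 1211.194
si 316 277 [549.6  52.3 171.5] 914.8896
si 315 316 [555.2 -22.  162.8] 859.25494
si 340 245 [572.2 301.2  49.7] 1186.1378
si 241 297 [406.  164.   23.9] 1100.6378
```

View pics/sc1.png

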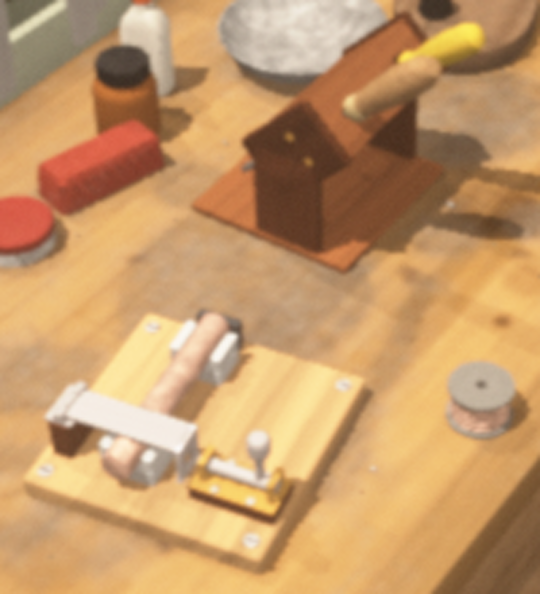

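View pics/si1.png

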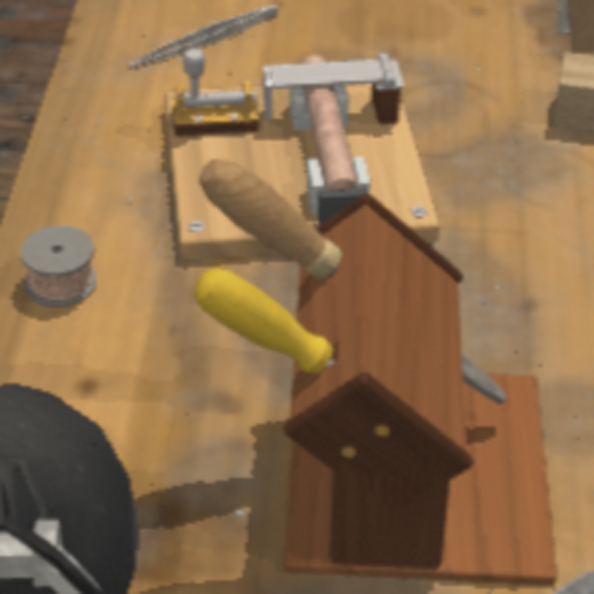

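```bash
cat > m1.py <<'E'
from h import *
a=load("scene0.npz");b=load("side0.npz")
Ps=[cloud(a),cloud(b)]
for P in Ps:
    m=(abs(P[...,2]-18)<4)&(P[...,0]>400)&(P[...,0]<720)&(P[...,1]>180)&(P[...,1]<460)
    m=m.astype(np.uint8); m=cv2.morphologyEx(m,cv2.MORPH_OPEN,np.ones((3,3)))
    n,l,st,ce=cv2.connectedComponentsWithStats(m); i=1+np.argmax(st[1:,4]); q=P[l==i]
    r=cv2.minAreaRect(q[:,:2].astype(np.float32)); print("board",r,cv2.boxPoints(r).round(1).tolist(),q[:,2].mean(),st[i])
for P in Ps:
    m=(P[...,2]>59)&(P[...,2]<90)&(abs(P[...,0]-476)<25)&(abs(P[...,1]-338)<30)
    q=P[m]; print("knob",m.sum(),q.min(0),q.max(0),np.median(q,0)); v,u=np.where(m); print(u.min(),u.max(),v.min(),v.max(),u.mean(),v.mean())
for P in Ps:
    m=(P[...,2]>53)&(P[...,2]<62)&(abs(P[...,0]-560)<60)&(abs(P[...,1]-330)<50)
    q=P[m];r=cv2.minAreaRect(q[:,:2].astype(np.float32)); print("strap",r,q[:,2].mean())
E
python3 m1.py
python3 - <<'E'
from h import *
for n,box in (("scene",(320,160,400,230)),("side",(280,230,360,330))):
    c=load(n+"0.npz"); x0,y0,x1,y1=box
    hsv=cv2.cvtColor(c["img"],cv2.COLOR_BGR2HSV)
    for u,v in ([(350,193),(345,197),(365,186),(375,178)] if n=="scene" else [(300,268),(316,277),(328,288),(338,296),(315,316)]): print(n,u,v,hsv[v,u],cloud(c)[v,u].round(1))
E
```

```text
board ((526.8087158203125, 266.6654357910156), (113.80542755126953, 109.84585571289062), 11.72974681854248) [[459.8999938964844, 308.8999938964844], [482.29998779296875, 201.3000030517578], [593.7000122070312, 224.5], [571.4000244140625, 332.0]] 18.425657224169864 [ 275  289   71   49 1968]
board ((517.407470703125, 294.48809814453125), (104.16519927978516, 176.72146606445312), 10.673541069030762) [[449.8999938964844, 371.70001220703125], [482.6000061035156, 198.0], [585.0, 217.3000030517578], [552.2000122070312, 391.0]] 16.444443378330316 [ 284  233   54   57 1191]
knob 90 [467.00764745 332.90749884  59.11242183] [482.99685027 347.81586339  82.09098167] [472.93157055 341.27733675  77.36142739]
302 310 320 331 305.8333333333333 325.1
knob 74 [467.81405676 325.81232002  59.82258967] [482.59218874 344.00733141  79.6099572 ] [475.5796975  333.24328155  73.54824721]
288 295 218 228 291.5945945945946 223.0
strap ((581.8159790039062, 344.2947998046875), (91.46533203125, 102.27201080322266), 39.70812225341797) 56.83701355873315
strap ((572.5665893554688, 356.27862548828125), (94.91001892089844, 34.09871292114258), 7.308472633361816) 54.95109282501907
scene 350 193 [ 15 134 189] [559.9  73.1 164.1]
scene 345 197 [ 15 130 173] [572.3  72.2 148.9]
scene 365 186 [ 15 126 213] [527.   71.1 192.3]
scene 375 178 [ 22 177 228] [547.6  -1.1 163.2]
side 300 268 [ 16 111 120] [526.5  49.2 189. ]
side 316 277 [ 16 114 125] [549.6  52.3 171.5]
side 328 288 [ 16 111 110] [567.8  47.9 155.5]
side 338 296 [ 20  91 134] [582.7  52.6 137.1]
side 315 316 [ 23 182 158] [555.2 -22.  162.8]
```

Run:
```python
from h import *
a=load("scene0.npz");b=load("side0.npz")
crop(a["img"],215,270,355,375,5.7,"pics/sc2.png")
crop(b["img"],270,210,390,300,6.6,"pics/si2.png")
```

```text
(no output)
```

View pics/sc2.png

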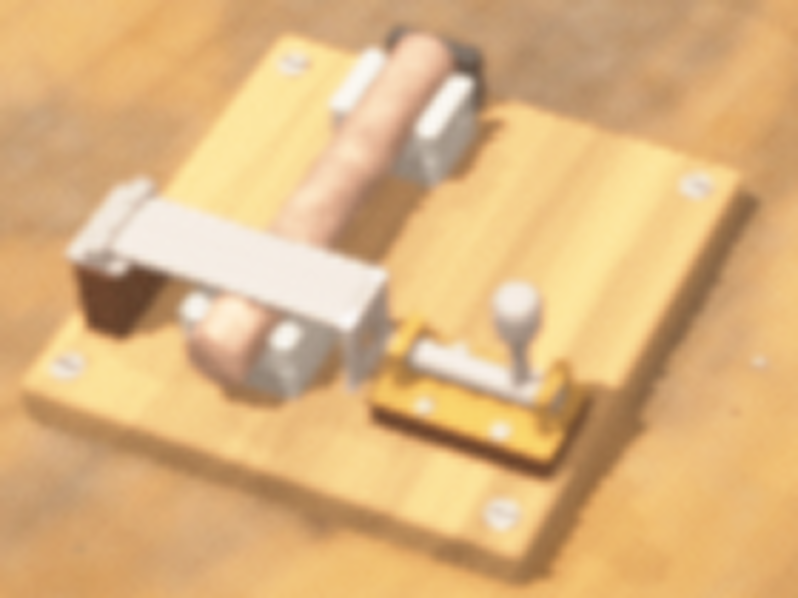

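View pics/si2.png

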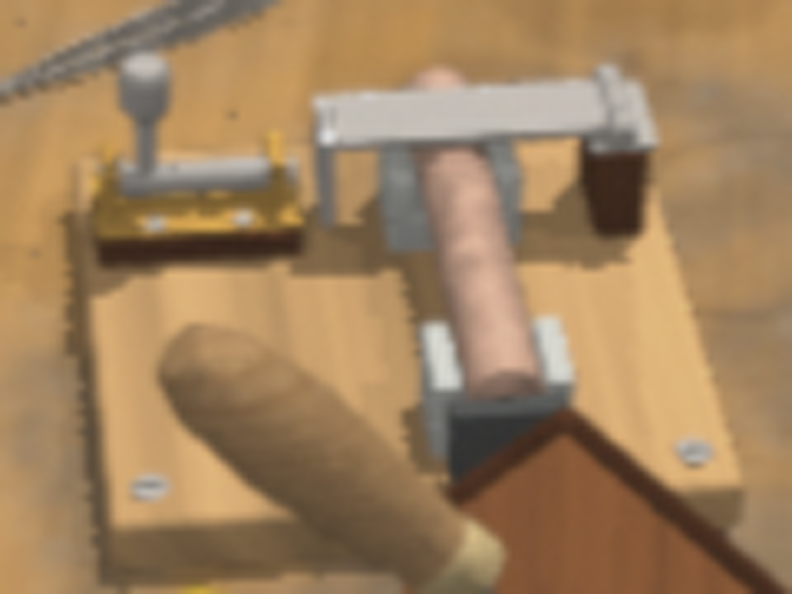

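```bash
cat > m2.py <<'E'
from h import *
a=load("scene0.npz");b=load("side0.npz")
# jig corners: far-right(+66,-90)... scene
s=lambda x,y:(215-.5+(x+.5)/5.7,270-.5+(y+.5)/5.7); w=lambda x,y:(270-.5+(x+.5)/6.6,210-.5+(y+.5)/6.6)
L=[(66,-90,a,s(283,37)),(-112,-90,a,s(742,178)),(-112,90,a,s(523,558)),(66,90,a,s(22,388)),(-112,-90,b,w(103,528)),(66,-90,b,w(742,490))]
src=[];dst=[]
for x,y,c,uv in L:
    X=onplane(c,*uv,18); src.append((x,y));dst.append(X[:2]); print((x,y),X.round(1))
src=np.array(src,float);dst=np.array(dst)
for sel in (range(4),range(6)):
    A=src[list(sel)];B=dst[list(sel)];ca,cb=A.mean(0),B.mean(0)
    H=(A-ca).T@(B-cb); th=np.arctan2(H[0,1]-H[1,0],H[0,0]+H[1,1]); R=np.array([[np.cos(th),-np.sin(th)],[np.sin(th),np.cos(th)]]); t=cb-R@ca
    print("jig yaw",np.degrees(th),"org",t,"res",(dst-(src@R.T+t)).round(1).tolist())
# knob by two rays (segmented blob centre of the knob)
ka=s(517,312); kb=w(146,88)
print("knob",tri([ray(a,*ka),ray(b,*kb)])); X=tri([ray(a,*ka),ray(b,*kb)])[0]
print("in jig",R.T@(X[:2]-t),X[2])
# handle axis from silhouettes
pl=[]
for n,c,box,hr in (("sc",a,(335,175,385,205),(10,18)),("si",b,(285,250,350,305),(8,19))):
    hsv=cv2.cvtColor(c["img"],cv2.COLOR_BGR2HSV);P=cloud(c);m=np.zeros((480,640),np.uint8);x0,y0,x1,y1=box
    m[y0:y1,x0:x1]=1; m&=((P[...,2]>130)&(P[...,2]<240)&(hsv[...,0]>=hr[0])&(hsv[...,0]<=hr[1])&(hsv[...,1]<160)&(hsv[...,1]>80)).astype(np.uint8)
    nn,l,st,ce=cv2.connectedComponentsWithStats(m);i=1+np.argmax(st[1:,4]);m=(l==i).astype(np.uint8)
    k=c["img"].copy();k[m>0]=(255,0,255);crop(k,box[0]-30,box[1]-30,box[2]+30,box[3]+30,6,f"pics/h_{n}.png")
    v,u=np.where(m);p=np.c_[u,v].astype(float);mu=p.mean(0);U,S,V=np.linalg.svd(p-mu);d=V[0];pr=(p-mu)@d
    # centre line: mid of silhouette per slice
    d2=np.array([-d[1],d[0]]);o=(p-mu)@d2;cs=[]
    for q in np.arange(pr.min()+3,pr.max()-2):
        z=o[abs(pr-q)<1]; cs.append((q,(z.min()+z.max())/2,z.max()-z.min()))
    cs=np.array(cs);f=np.polyfit(cs[:,0],cs[:,1],1);print(n,st[i],"widths",cs[:,2].round(1))
    e=[mu+d*q+d2*np.polyval(f,q) for q in (pr.min(),pr.max())];print("ends",e)
    o1,r1=ray(c,*e[0]);_,r2=ray(c,*e[1]);nv=np.cross(r1,r2);nv/=np.linalg.norm(nv);pl.append((nv,nv@o1))
ax=np.cross(pl[0][0],pl[1][0]);ax/=np.linalg.norm(ax); ax*=-np.sign(ax[2])
pt=np.linalg.lstsq(np.array([pl[0][0],pl[1][0]]),np.array([pl[0][1],pl[1][1]]),rcond=None)[0]
pt=pt+ax*(170-pt[2])/ax[2]
print("axis",ax,"pt at z170",pt,"yaw",np.degrees(np.arctan2(ax[1],ax[0])),"pitch",np.degrees(np.arcsin(ax[2])))
E
python3 m2.py
```

```text
(66, -90) [656.1 239.3  18. ]
(-112, -90) [482.6 206.   18. ]
(-112, 90) [447.5 378.   18. ]
(66, 90) [619.8 413.5  18. ]
(-112, -90) [480.  198.5  18. ]
(66, -90) [654.6 231.6  18. ]
jig yaw 11.455466951561478 org [574.01755751 313.80039908] res [[-0.5, 0.6], [0.4, 2.7], [1.1, -1.7], [-1.0, -1.6], [-2.2, -4.9], [-1.9, -7.1]]
jig yaw 11.086884341773812 org [573.55107503 311.69291648] res [[0.5, 3.3], [1.6, 4.2], [1.1, -0.5], [-1.2, 0.8], [-1.0, -3.4], [-1.0, -4.5]]
knob (array([476.68490116, 336.56125389,  70.93555302]), [np.float64(1.372081098612548), np.float64(1.3720810986126817)])
in jig [-90.27621731  43.03131922] 70.93555302463315
sc [335 181  39  24 509] widths [ 8.9  9.8 11.2 11.6 12.1 12.6 12.6 12.5 12.5 13.4 14.3 14.3 17.5 17.5
 16.1 17.5 17.5 15.2 14.8 14.7 14.3 13.9 13.4 12.5 14.3 14.3 13.  12.6
 12.1 12.1 12.1 12.1 12.6 11.7 10.3  9.8  9.8]
ends [array([373.26613063, 183.5988594 ]), array([335.28182641, 200.38393274])]
si [294 259  56  46 993] widths [12.2 12.5 13.  15.3 15.8 16.1 16.6 16.6 16.6 17.5 17.8 17.5 18.  18.3
 18.  18.3 18.9 18.9 18.3 18.3 18.9 18.3 18.3 18.3 18.  17.8 17.5 17.5
 17.2 17.  16.6 16.1 16.1 16.6 16.6 16.1 16.1 16.1 15.6 15.3 14.4 14.7
 14.4 13.9 13.9 13.9 13.  22.5 26.1 28.  27.5 22.5 13.  11.1  9.8  9.8
 11.1 11.1  9.4  8.4  8.9  8.9  7.2]
ends [array([294.39508236, 263.96862322]), array([352.49813386, 298.39861983])]
axis [ 0.77287574  0.11224937 -0.62455037] pt at z170 [545.2282383   57.76147128 170.        ] yaw 8.263629166042433 pitch -38.64919359880345
```

Run:
```python
from h import *
a=load("scene0.npz");b=load("side0.npz")
def bb(c,x0,y0,x1,y1,zmin,zmax=2000):
    P=cloud(c)[y0:y1,x0:x1].reshape(-1,3);P=P[(P[:,2]>zmin)&(P[:,2]<zmax)&(P[:,1]>-900)&(P[:,0]<1000)&(P[:,0]>250)];print(len(P),P.min(0).round(),P.max(0).round(),np.percentile(P,[5,95],0).round().tolist())
print("grinder sc");bb(a,415,130,495,225,20)
print("lamp sc");bb(a,435,50,490,140,20)
print("grinder/lamp side");bb(b,150,340,300,480,20)
print("shade sc");bb(a,0,0,170,180,200)
print("shade side");bb(b,330,0,520,100,200)
for y in range(0,200,20): print(y,cloud(a)[y,60:160:20].round().tolist())
print("rack");bb(a,280,160,400,250,20);bb(b,290,250,430,420,20)
P=cloud(b);h=cv2.cvtColor(b["img"],cv2.COLOR_BGR2HSV)
m=(h[...,0]>21)&(h[...,0]<27)&(h[...,1]>170);m[:300]=0;m[350:]=0;m[:,:290]=0;m[:,350:]=0
print("drv",P[m].min(0),P[m].max(0))
```

```text
grinder sc
4432 [ 345. -527.   20.] [606. -98. 165.] [[385.0, -283.0, 22.0], [517.0, -107.0, 157.0]]
lamp sc
2644 [ 413. -900.   20.] [ 857. -177.  337.] [[426.0, -512.0, 24.0], [556.0, -189.0, 321.0]]
grinder/lamp side
13827 [ 344. -655.   20.] [ 615. -114.  751.] [[424.0, -312.0, 118.0], [540.0, -199.0, 324.0]]
shade sc
29746 [582. 122. 200.] [943. 644. 643.] [[596.0, 208.0, 372.0], [938.0, 615.0, 610.0]]
shade side
9361 [ 595. -655.  200.] [ 939. 1182.  751.] [[635.0, -298.0, 208.0], [899.0, 964.0, 654.0]]
0 [[672.0, 509.0, 640.0], [939.0, 308.0, 537.0], [938.0, 271.0, 527.0], [681.0, 422.0, 614.0], [918.0, 205.0, 513.0]]
20 [[674.0, 515.0, 618.0], [941.0, 316.0, 506.0], [938.0, 281.0, 496.0], [876.0, 286.0, 510.0], [885.0, 240.0, 494.0]]
40 [[669.0, 525.0, 599.0], [661.0, 505.0, 594.0], [900.0, 316.0, 481.0], [13.0, 917.0, 869.0], [939.0, 206.0, 436.0]]
60 [[673.0, 530.0, 576.0], [666.0, 508.0, 570.0], [666.0, 482.0, 560.0], [671.0, 449.0, 548.0], [936.0, 218.0, 402.0]]
80 [[656.0, 546.0, 561.0], [646.0, 528.0, 557.0], [642.0, 504.0, 549.0], [635.0, 482.0, 542.0], [644.0, 445.0, 
[... 178 characters left out ...]
 [610.0, 539.0, 520.0], [605.0, 516.0, 511.0], [603.0, 489.0, 500.0]]
140 [[624.0, 587.0, 512.0], [611.0, 570.0, 508.0], [602.0, 551.0, 501.0], [595.0, 529.0, 493.0], [592.0, 504.0, 482.0]]
160 [[619.0, 597.0, 492.0], [607.0, 580.0, 487.0], [595.0, 562.0, 482.0], [589.0, 540.0, 473.0], [922.0, 278.0, 220.0]]
180 [[941.0, 439.0, 255.0], [940.0, 402.0, 235.0], [899.0, 387.0, 242.0], [869.0, 367.0, 242.0], [939.0, 277.0, 166.0]]
rack
4033 [ 515. -283.   20.] [855. 110. 200.] [[533.0, -233.0, 24.0], [765.0, 106.0, 179.0]]
9072 [ 494. -655.   20.] [723. 318. 751.] [[540.0, -51.0, 36.0], [659.0, 229.0, 178.0]]
drv [ 523.61265649 -655.21459341  123.16571025] [615.37334025  -5.91416069 750.94350692]
```

Call:
{"api": "step_arm", "payload": {
  "moves": [0, 0, 5, 0, 0, 0, 0, 0, 10, 0, 0, 0, 0, 0, 15, 0, 0, 0, 0, 0, 20, 0, 0, 0, 0, 0, 25, 0, 0, 0, 2.6, 3.6, 25, 0, 0, 8, 5.2, 7.2, 25, 0, 0, 16, 7.9, 10.9, 25, 0, 0, 24, 10.5, 14.5, 25, 0, 0, 32, 13.1, 18.1, 25, 0, 0, 40, 15.8, 21.8, 25, 0, 0, 48, 18.4, 25.4, 25, 0, 0, 56, 21, 29, 25, 0, 0, 64, 22.4, 33.3, 24.7, 0, 0, 72, 23.8, 37.6, 24.4, 0, 0, 80, 25.3, 41.9, 24.1, 0, 0, 88, 26.7, 46.2, 23.8, 0, 0, 96, 28.1, 50.5, 23.5, 0, 0, 104, 29.6, 54.8, 23.2, 0, 0, 112, 31, 59, 23, 0, 0, 120],
  "fingers": -1
}}

```text
time: 2.15
ee_pos: [519.0, 2.9, 469.4]
tcp_rot: [[0.645, 0.765, -0.0], [0.765, -0.645, -0.0], [-0.0, -0.0, -1.0]]
force: [0.8, -0.3, -0.0]
grip_width: 88.0
```

```bash
cat >> h.py <<'E'
def snap(tag,views=("wrist",)):
    from rig import state, optics
    for n in views:
        s=state(); c=optics.camera(n); c["tr"]=s["tcp_rot"];c["tp"]=s["ee_pos"]
        if n=="wrist":
            T=c["tool_from_camera"];Rw=c["tr"]@T[:3,:3];p=c["tr"]@T[:3,3]+c["tp"];c["R"]=Rw.T;c["t"]=-Rw.T@p
        np.savez(f"{n}_{tag}.npz",**c);cv2.imwrite(f"pics/{n}_{tag}.png",c["img"])
E
python3 -c "
from h import *
snap('a')"
```

Call:
{"api": "step_arm", "payload": {
  "moves": [0.6, 4.1, -2.7, 0, 0, 8, 1.2, 8.2, -5.4, 0, 0, 16, 1.9, 12.3, -8.1, 0, 0, 24, 2.6, 16.3, -10.9, 0, 0, 32, 3.2, 20.4, -13.6, 0, 0, 40, 3.9, 24.4, -16.3, 0, 0, 48, 4.5, 28.5, -19, 0, 0, 51.8, 4.5, 28.5, -19, 0, 0, 51.8, 4.5, 28.5, -19, 0, 0, 51.8]
}}

```text
time: 3.1
ee_pos: [563.3, 286.4, 278.4]
tcp_rot: [[-0.197, 0.98, -0.002], [0.98, 0.197, -0.001], [-0.001, -0.003, -1.0]]
force: [0.3, -0.4, 0.0]
grip_width: 87.8
```

```bash
python3 -c "
from h import *
snap('b',('wrist',))"
```

```text
(no output)
```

View pics/wrist_a.png

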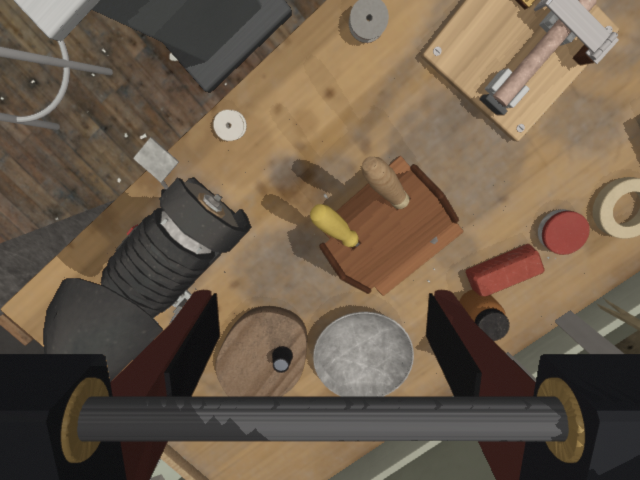

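View pics/wrist_b.png

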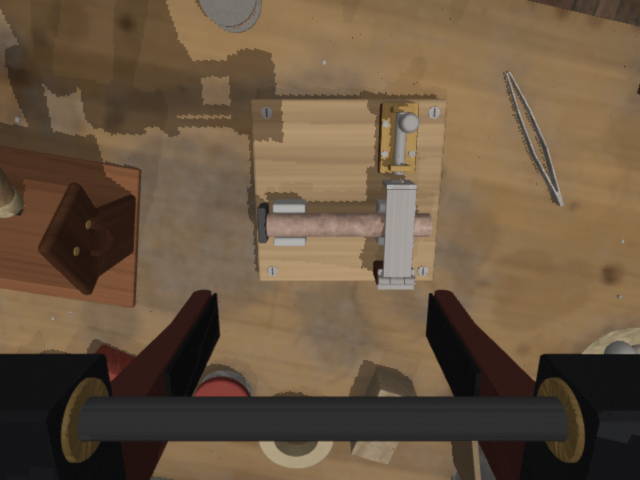

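Wrist view b shows the whole jig: board corners about (252,100), (446,100), (433,280), (262,280), the knob at (407,122), and the tube along row 226. View a shows the file handle from (378,165) to (403,203). Now I measure both.

Run:
```python
from h import *
c=load("wrist_b.npz"); print(campos(c))
crop(c["img"],240,85,460,295,2.8,"pics/wb1.png")
P=cloud(c)
m=((abs(P[...,2]-18)<7)&(P[...,0]>400)&(P[...,0]<720)&(P[...,1]>180)&(P[...,1]<460)).astype(np.uint8)
m[290:]=0
m=cv2.morphologyEx(m,cv2.MORPH_OPEN,np.ones((3,3)))
n,l,st,ce=cv2.connectedComponentsWithStats(m); i=1+np.argmax(st[1:,4]);print(st[i])
k=(l==i).astype(np.uint8);q=P[l==i];print("z",np.median(q[:,2]))
r=cv2.minAreaRect(q[:,:2].astype(np.float32));print(r);print(cv2.boxPoints(r).round(1).tolist())
m=(P[...,2]>60)&(P[...,2]<95)&(abs(P[...,0]-476)<25)&(abs(P[...,1]-338)<30)
q=P[m];print("knob",m.sum(),q.min(0),q.max(0)); v,u=np.where(m); print(u.mean(),v.mean()); print(onplane(c,u.mean(),v.mean(),76))
# tube copper band
hsv=cv2.cvtColor(c["img"],cv2.COLOR_BGR2HSV)
m=(P[...,2]>46)&(P[...,2]<60)&(P[...,0]>540)&(P[...,0]<620)&(P[...,1]>230)&(P[...,1]<410);m[290:]=0
z=P[m]; print("tube+strap",m.sum(),z[:,2].max())
a=c["img"]; print([hsv[v,u].tolist() for u,v in [(340,226),(300,226),(424,222),(290,210),(330,150)]])
```

```text
[484.02087456 269.72899783 422.14391722]
[  251    99   196   182 18373]
z 16.586396588873324
((550.3712768554688, 307.5442810058594), (176.4595489501953, 180.55567932128906), 11.407240867614746)
[[446.0, 378.6000061035156], [481.70001220703125, 201.60000610351562], [654.7000122070312, 236.5], [619.0, 413.5]]
knob 347 [467.2710601  330.08442154  64.71004865] [482.54026647 345.16886946  80.08124676]
408.4121037463977 122.60230547550432
[474.828494   336.82705145  76.        ]
tube+strap 5127 59.87357556456157
[[11, 62, 160], [11, 62, 161], [11, 65, 154], [30, 7, 171], [17, 99, 157]]
```

View pics/wb1.png

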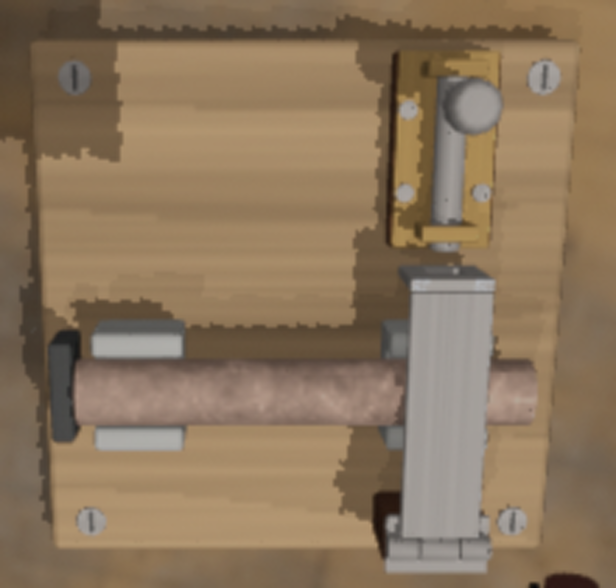

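Call:
{"api": "step_arm", "payload": {
  "moves": [-4, 1.5, -2, 0, 0, 0, -8, 3, -4, 0, 0, 0, -12.1, 4.4, -7, 0, 0, 0, -12.1, 4.4, -12, 0, 0, 0, -12.1, 4.4, -16, 0, 0, 0, -12.1, 4.4, -19, 0, 0, 0, -12.1, 4.4, -20, 0, 0, 0, -12.1, 4.4, -20, 0, 0, 0, -12.1, 4.4, -20, 0, 0, 0],
  "fingers": 1,
  "squeeze": 10
}}

```text
time: 4.05
ee_pos: [444.3, 330.2, 81.5]
tcp_rot: [[-0.195, 0.981, 0.002], [0.981, 0.195, 0.002], [0.001, 0.003, -1.0]]
force: [0.4, 0.7, -0.1]
grip_width: 19.2
```

```bash
python3 -c "
from h import *
snap('c',('wrist','scene'))
c=load('scene_c.npz');crop(c['img'],215,260,355,375,5.2,'pics/sc_c.png')
print(c['tp'],c['tr'].round(3).tolist())"
```

```text
[444.42236433 330.43507371  81.7183432 ] [[-0.196, 0.981, 0.003], [0.981, 0.196, 0.002], [0.001, 0.003, -1.0]]
```

View pics/wrist_c.png

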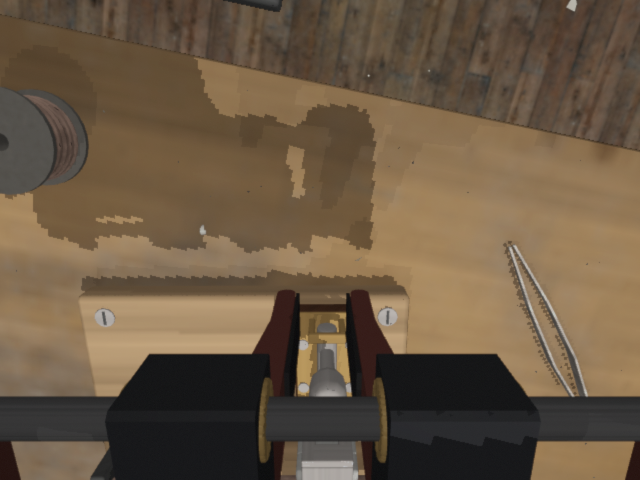

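View pics/sc_c.png

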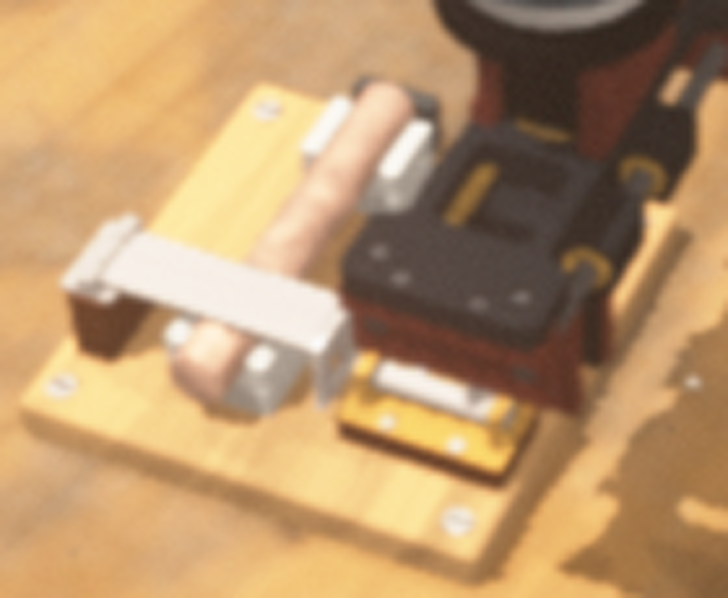

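Call:
{"api": "step_arm", "payload": {
  "moves": [0, 0, -0.3, 0, 0, 0, 0, 0, -0.3, 0, 0, 0, 0, 0, -0.3, 0, 0, 0, 0.59, 0.12, -0.3, 0, 0, 0, 1.08, 0.22, -0.3, 0, 0, 0, 1.37, 0.28, -0.3, 0, 0, 0, 1.67, 0.34, -0.3, 0, 0, 0, 1.96, 0.4, -0.3, 0, 0, 0, 2.25, 0.46, -0.3, 0, 0, 0, 2.55, 0.51, -0.3, 0, 0, 0, 2.84, 0.57, -0.3, 0, 0, 0, 3.14, 0.63, -0.3, 0, 0, 0]
}}

```text
time: 5.35
ee_pos: [474.4, 336.3, 76.6]
tcp_rot: [[-0.196, 0.981, -0.0], [0.981, 0.196, -0.0], [-0.0, -0.0, -1.0]]
force: [-3.2, 1.1, 0.3]
grip_width: 0.8
```

Call:
{"api": "step_arm", "payload": {
  "moves": [0.2, 0.04, 0, 0, 0, 0, 0.39, 0.08, 0, 0, 0, 0, 0.54, 0.11, 0, 0, 0, 0, 0.69, 0.14, 0, 0, 0, 0, 0.69, 0.14, 0, 0, 0, 0]
}}

```text
time: 5.85
ee_pos: [481.5, 337.7, 76.7]
tcp_rot: [[-0.196, 0.981, 0.0], [0.981, 0.196, 0.0], [0.0, 0.0, -1.0]]
force: [-1.6, 0.2, -0.4]
grip_width: 0.3
```

Call:
{"api": "step_arm", "payload": {
  "moves": [0.1, 0.02, 0, 0, 0, 0, 0.2, 0.04, 0, 0, 0, 0, 0.2, 0.04, 0, 0, 0, 0]
}}

```text
time: 6.15
ee_pos: [482.8, 338.0, 76.6]
tcp_rot: [[-0.196, 0.981, -0.001], [0.981, 0.196, -0.0], [-0.0, -0.001, -1.0]]
force: [-4.8, 0.6, 1.5]
grip_width: 0.4
```

Call:
{"api": "step_arm", "payload": {
  "moves": [0.1, 0.02, 0, 0, 0, 0, 0.2, 0.04, 0, 0, 0, 0, 0.2, 0.04, 0, 0, 0, 0]
}}

```text
time: 6.45
ee_pos: [483.2, 338.0, 76.5]
tcp_rot: [[-0.196, 0.981, -0.004], [0.981, 0.196, -0.002], [-0.001, -0.004, -1.0]]
force: [-10.8, 0.5, 5.6]
grip_width: 0.9
```

Call:
{"api": "step_arm", "payload": {
  "moves": [0.1, 0.02, 0, 0, 0, 0, 0.2, 0.04, 0, 0, 0, 0, 0.2, 0.04, 0, 0, 0, 0]
}}

```text
time: 6.75
ee_pos: [483.5, 338.0, 76.4]
tcp_rot: [[-0.196, 0.981, -0.007], [0.981, 0.196, -0.003], [-0.001, -0.008, -1.0]]
force: [-16.3, 0.3, 10.6]
grip_width: 1.0
```

Call:
{"api": "step_arm", "payload": {
  "moves": [-2, -0.4, 0, 0, 0, 0, -2, -0.4, 4, 0, 0, 0, -2, -0.4, 9, 0, 0, 0, 0, -1, 14, 0, 0, 0, 4, -3, 18, 0, 0, 0, 8, -5, 20, 0, 0, 0, 8, -5, 20, 0, 0, 0, 8, -5, 20, 0, 0, 0],
  "fingers": -0.1
}}

```text
time: 7.55
ee_pos: [569.3, 288.1, 277.7]
tcp_rot: [[-0.194, 0.981, 0.003], [0.981, 0.194, 0.001], [0.0, 0.003, -1.0]]
force: [0.3, 0.2, 0.3]
grip_width: 48.3
```

Run:
```python
from h import *
snap('d',('wrist',))
c=load("wrist_d.npz");P=cloud(c);print(c["tp"])
crop(c["img"],240,85,460,295,2.8,"pics/wd1.png")
m=(P[...,2]>62)&(P[...,2]<95)&(abs(P[...,0]-495)<35)&(abs(P[...,1]-340)<30)
q=P[m];v,u=np.where(m);X=onplane(c,u.mean(),v.mean(),76);print("knob",m.sum(),q.min(0),q.max(0),X)
th=np.radians(11.4);R=np.array([[np.cos(th),-np.sin(th)],[np.sin(th),np.cos(th)]]);print(R.T@(X[:2]-[572.95,312.1]))
```

```text
[569.25851893 288.0954375  277.72795786]
knob 339 [492.06785835 335.04038464  66.40309691] [507.58065388 350.47416223  80.64500325] [499.550811   341.93793999  76.        ]
[-66.05342136  43.75716096]
```

View pics/wd1.png

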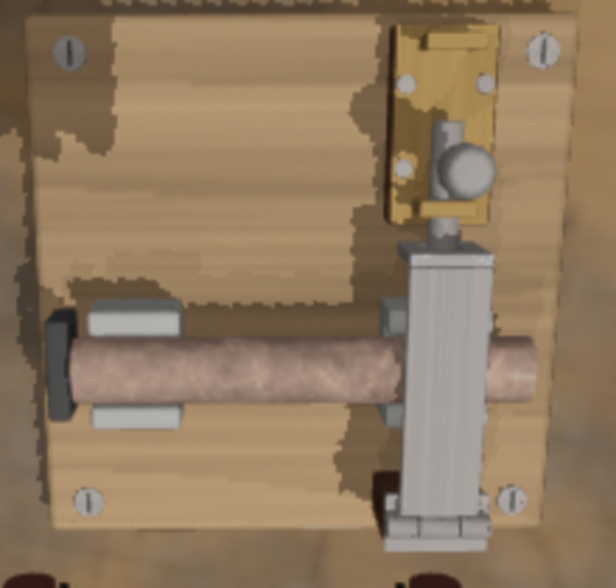

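The bolt is home: the knob measures jig x = -66.05 and the view shows it through the keeper, with the strap down. Next is the file's geometry, from wrist view a combined with the others.

Run:
```python
from h import *
c=load("wrist_a.npz");P=cloud(c);hsv=cv2.cvtColor(c["img"],cv2.COLOR_BGR2HSV)
crop(c["img"],300,140,480,300,4.4,"pics/wa1.png")
for u,v in [(375,165),(385,180),(395,195),(403,203),(330,220),(350,238),(400,240),(434,240),(378,291),(461,227)]: print(u,v,hsv[v,u],P[v,u].round(1))
# base plate/sloping face: plane fit on the face
m=(hsv[...,0]<14)&(P[...,2]>60)&(P[...,2]<200)&(P[...,0]>480)&(P[...,0]<720)&(abs(P[...,1]-20)<120);m[300:]=0
q=P[m];print(m.sum())
rng=np.random.default_rng(0);best=0
for _ in range(500):
    s=q[rng.choice(len(q),3,False)];n=np.cross(s[1]-s[0],s[2]-s[0]);
    if np.linalg.norm(n)<100: continue
    n/=np.linalg.norm(n);k=abs((q-s[0])@n)<2
    if k.sum()>best: best=k.sum();bk=k
f=q[bk];mu=f.mean(0);n=np.linalg.svd(f-mu,full_matrices=False)[2][2];n*=np.sign(n[2]);print("face n",n,mu,best,"az",np.degrees(np.arctan2(n[1],n[0])))
```

```text
375 165 [ 16  94 146] [524.8  63.5 195. ]
385 180 [ 16  94 157] [544.7  62.2 185.3]
395 195 [ 16 102 138] [569.5  61.1 160.4]
403 203 [ 20  70 186] [587.1  62.8 142.3]
330 220 [ 23 134 188] [542.6  -8.1 175.7]
350 238 [ 23 137 186] [581.3  -9.2 139.4]
400 240 [ 11 137 127] [624.   33.5 129.8]
434 240 [ 15  26 116] [687.8  66.5  35.5]
378 291 [ 15 120 121] [713.7 -48.6  -1.3]
461 227 [ 15  97 140] [ 7.117e+02  1.101e+02 -5.000e-01]
7722
face n [-0.70688376 -0.02153594  0.70700181] [592.84268661  27.3828413  129.39796187] 3908 az -178.2549645760522
```

View pics/wa1.png

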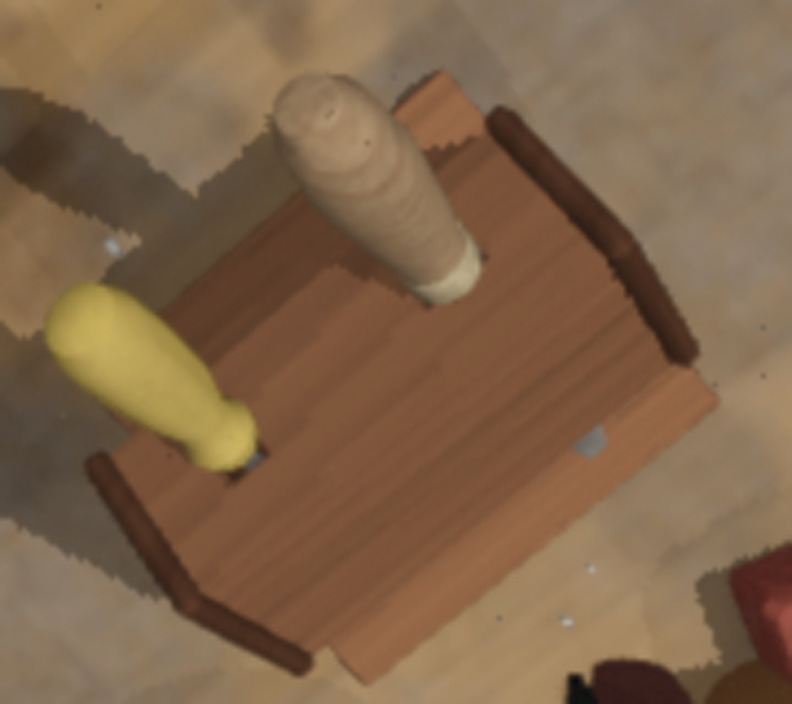

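```bash
cat > goal.py <<'E'
from h import *
from scipy.spatial.transform import Rotation as Ro
fy=np.array([.7068,.0215,-.707]);fy/=np.linalg.norm(fy)
fx=np.array([fy[1],-fy[0],0])/np.hypot(fy[0],fy[1]);fz=np.cross(fx,fy)
def toolR(tilt):  # tilt deg back from vertical in the file's plane
    x=-fx; z=Ro.from_rotvec(x*np.radians(tilt)).apply([0,0,-1.]); return np.c_[x,np.cross(z,x),z]
def delta(Rn,pn,Rg,pg):
    return ((np.array(pg)-pn)/10).round(2),np.degrees(Ro.from_matrix(Rg@Rn.T).as_rotvec()).round(1)
E
python3 - <<'E'
from goal import *
from rig import state
s=state();Rg=toolR(20);print(Rg.round(3).tolist())
hp=np.array([548,61,163.]);print(delta(s["tcp_rot"],s["ee_pos"],Rg,hp-Rg[:,2]*120))
E
```

```text
[[-0.03, 0.939, -0.342], [1.0, 0.029, -0.01], [-0.0, -0.342, -0.94]]
(array([  2.17, -22.61,  -0.04]), array([-2.3, 19.9, -9.4]))
```

Call:
{"api": "step_arm", "payload": {
  "moves": [0.5, -4.5, 0.5, -0.6, 5, -2.3, 1, -9, 1, -1.2, 10, -4.7, 1.5, -13.5, 1, -1.8, 15, -7, 2, -18, 0.5, -2.3, 19.9, -9.4, 2.2, -22.6, 0, -2.3, 19.9, -9.4, 2.2, -22.6, 0, -2.3, 19.9, -9.4, 2.2, -22.6, 0, -2.3, 19.9, -9.4]
}}

```text
time: 8.3
ee_pos: [587.9, 63.1, 275.0]
tcp_rot: [[-0.031, 0.938, -0.345], [1.0, 0.029, -0.011], [-0.0, -0.345, -0.939]]
force: [-0.6, 0.8, -0.4]
grip_width: 48.0
```

```bash
python3 -c "
from h import *
snap('e')
c=load('wrist_e.npz');print(c['tp'],c['tr'].round(3).tolist())"
```

```text
[587.85054372  63.0646219  274.97244426] [[-0.031, 0.938, -0.345], [1.0, 0.029, -0.011], [-0.0, -0.345, -0.939]]
```

View pics/wrist_e.png

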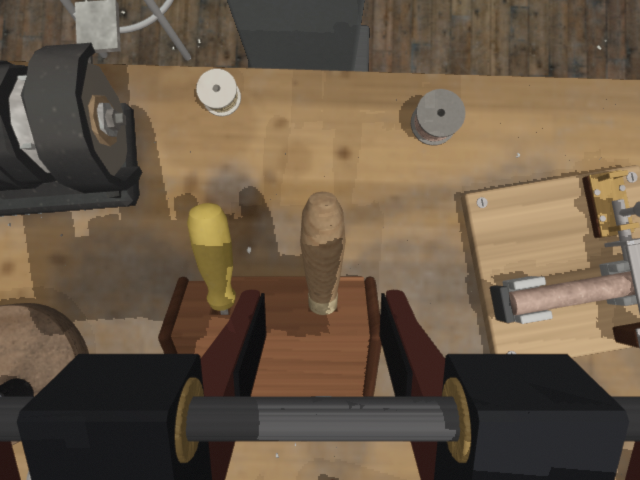

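Run:
```python
from goal import *
c=load("wrist_e.npz");P=cloud(c);print("cam",campos(c))
mu=np.array([592.84,27.38,129.4]); n=-fy
d=(P-mu)@n
m=(d>6)&(d<110)&(abs(P[...,1]-60)<30);m[330:]=0
k,l,st,ce=cv2.connectedComponentsWithStats(m.astype(np.uint8));i=1+np.argmax(st[1:,4]);m=l==i;print(st[i])
q=P[m];dd=d[m];X=q@fx;Z=(q-mu)@fz
for a in range(5,105,8):
    s=(dd>=a)&(dd<a+8)
    if s.sum(): print(a,s.sum(),"x",X[s].min().round(1),X[s].max().round(1),"mid",((X[s].min()+X[s].max())/2).round(1),"ztop",Z[s].max().round(1),np.percentile(Z[s],90).round(1))
print("dmax",dd.max())
# face plane again here
hsv=cv2.cvtColor(c["img"],cv2.COLOR_BGR2HSV)
for u,v in [(300,330),(350,330),(310,300),(270,330),(290,380)]: print(u,v,P[v,u].round(1),d[v,u].round(2))
```

```text
cam [561.69140868  61.21678009 437.23448928]
[ 296   70   60   97 5359]
5 529 x -75.5 -16.6 mid -46.1 ztop -188.2 -191.6
13 601 x -76.6 -16.6 mid -46.6 ztop -196.0 -198.4
21 603 x -76.7 -17.5 mid -47.1 ztop -204.1 -206.6
29 604 x -76.7 -17.5 mid -47.1 ztop -211.3 -214.4
37 590 x -77.8 -17.6 mid -47.7 ztop -219.6 -222.6
45 594 x -77.9 -18.5 mid -48.2 ztop -227.6 -230.5
53 597 x -77.9 -18.4 mid -48.2 ztop -236.0 -238.9
61 583 x -78.9 -19.4 mid -49.2 ztop -244.1 -246.7
69 608 x -79.1 -19.4 mid -49.3 ztop -252.1 -254.8
77 50 x -77.9 -19.4 mid -48.6 ztop -261.2 -262.0
dmax 78.03964474483817
300 330 [604.3  47.4 141.9] 0.27
350 330 [603.2  81.9 142.2] 0.58
310 300 [561.7  61.2 437.2] 238.94
270 330 [605.1  26.6 141.1] -0.35
290 380 [647.9  39.3 105.4] -56.18
```

```bash
cat > hm.py <<'E'
from goal import *
import sys
c=load(f"wrist_{sys.argv[1]}.npz");P=cloud(c)
mu=np.array([592.84,27.38,129.4]); n=-fy
d=(P-mu)@n
m=(d>4)&(d<110)&(abs(P[...,1]-60)<30)&(P[...,2]>125)&(c["range_z"]>0)&(P[...,0]>480)&(P[...,2]<230)
k,l,st,ce=cv2.connectedComponentsWithStats(m.astype(np.uint8));i=1+np.argmax(st[1:,4]);m=l==i;print(st[i])
q=P[m];dd=d[m];X=q@fx;Z=(q-mu)@fz
for a in range(4,105,6):
    s=(dd>=a)&(dd<a+6)
    if s.sum(): print(a+3,s.sum(),"x",X[s].min().round(1),X[s].max().round(1),"w",np.ptp(X[s]).round(1),"mid",((X[s].min()+X[s].max())/2).round(1),"ztop",Z[s].max().round(1),np.percentile(Z[s],90).round(1))
print("dmax",dd.max(), "zero of X",mu@fx)
E
python3 hm.py e
```

```text
[ 300  192   45  122 4322]
7 178 x -55.0 -34.0 w 21.0 mid -44.5 ztop 5.8 5.1
13 177 x -54.9 -34.2 w 20.7 mid -44.5 ztop 5.6 4.7
19 146 x -54.5 -34.4 w 20.1 mid -44.5 ztop 5.5 4.7
25 144 x -55.2 -33.8 w 21.4 mid -44.5 ztop 6.1 5.3
31 188 x -56.3 -33.2 w 23.0 mid -44.7 ztop 6.8 6.1
37 206 x -56.2 -32.7 w 23.5 mid -44.5 ztop 6.8 6.3
43 229 x -57.3 -31.7 w 25.6 mid -44.5 ztop 7.7 6.5
49 234 x -57.7 -31.2 w 26.5 mid -44.4 ztop 7.6 6.9
55 268 x -57.6 -30.7 w 26.9 mid -44.2 ztop 8.0 7.3
61 322 x -58.1 -30.1 w 28.0 mid -44.1 ztop 8.4 7.2
67 369 x -57.9 -31.0 w 26.9 mid -44.4 ztop 8.1 6.7
73 355 x -57.8 -31.1 w 26.7 mid -44.4 ztop 7.1 6.1
79 367 x -56.9 -31.9 w 25.0 mid -44.4 ztop 6.4 5.6
85 462 x -56.8 -32.0 w 24.8 mid -44.4 ztop 5.9 4.3
91 550 x -54.3 -34.0 w 20.3 mid -44.1 ztop 3.3 1.4
97 127 x -51.1 -37.1 w 14.0 mid -44.1 ztop -0.4 -2.6
dmax 95.5700440771031 zero of X -9.342203999917773
```

Run:
```python
from goal import *
from rig import state
s=state();Rg=toolR(20);mu=np.array([592.84,27.38,129.4])
H=mu-fy*55.5-fz*5.5+fx*(-44.4-mu@fx);print("H",H, "dir",fy)
T=H+2*Rg[:,2];print(T,delta(s["tcp_rot"],s["ee_pos"],Rg,T)); print(s["ee_pos"])
```

```text
H [548.65733392  61.11002859 164.75146743] dir [ 0.7068433   0.02150132 -0.70704331]
[547.97360988  61.08923054 162.87208218] (array([ -4.01,  -0.29, -11.27]), array([-0. , -0.1, -0.1]))
[588.1122818   63.95127759 275.5938187 ]
```

Call:
{"api": "step_arm", "payload": {
  "moves": [-1.4, -0.1, -4, 0, 0, 0, -2.5, -0.2, -7, 0, 0, 0, -3.3, -0.2, -9.2, 0, 0, 0, -3.8, -0.25, -10.6, 0, 0, 0, -4, -0.25, -11.2, 0, 0, 0, -4, -0.25, -11.2, 0, 0, 0, -4, -0.25, -11.2, 0, 0, 0]
}}

```text
time: 9.05
ee_pos: [549.7, 61.3, 165.4]
tcp_rot: [[-0.033, 0.94, -0.341], [0.999, 0.031, -0.011], [0.0, -0.341, -0.94]]
force: [0.4, 0.7, 0.0]
grip_width: 48.2
```

```bash
python3 -c "
from h import *
snap('f',('wrist','side'))
c=load('side_f.npz');crop(c['img'],220,180,440,400,2.7,'pics/si_f.png')
print(c['tp'])
c=load('wrist_f.npz');print(c['tp'],c['tr'].round(3).tolist())"
```

```text
[550.00885951  61.06192254 165.58725998]
[549.74010644  61.28965082 165.38239735] [[-0.033, 0.94, -0.341], [0.999, 0.031, -0.011], [0.0, -0.341, -0.94]]
```

View pics/wrist_f.png

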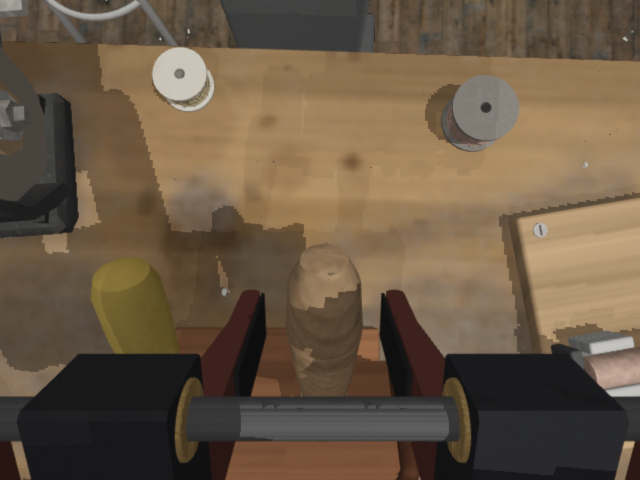

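View pics/si_f.png

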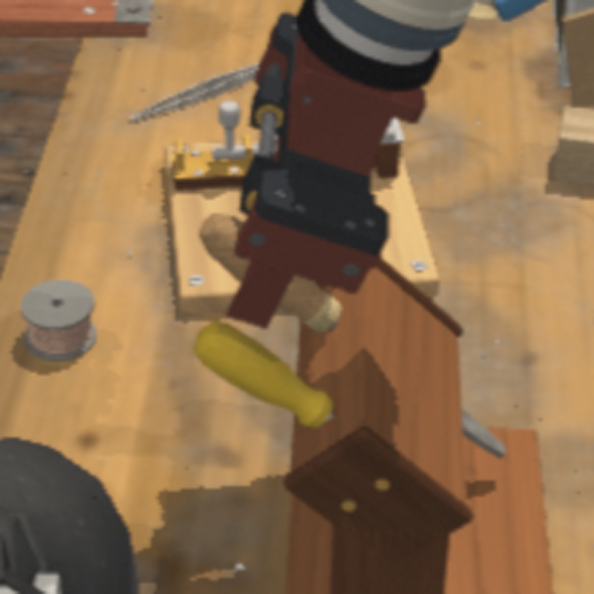

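Call:
{"api": "step_arm", "payload": {
  "moves": [-0.2, 0, -0.25, 0, 0, 0, -0.2, 0, -0.25, 0, 0, 0, -0.2, 0, -0.25, 0, 0, 0, -0.2, 0, -0.25, 0, 0, 0, -0.2, 0, -0.25, 0, 0, 0, -0.2, 0, -0.25, 0, 0, 0, -0.2, 0, -0.25, 0, 0, 0, -0.2, 0, -0.25, 0, 0, 0],
  "fingers": 1,
  "squeeze": 55
}}

```text
time: 9.95
ee_pos: [547.2, 60.4, 162.3]
tcp_rot: [[-0.032, 0.939, -0.342], [0.999, 0.03, -0.011], [-0.0, -0.342, -0.94]]
force: [-0.8, 1.1, 2.1]
grip_width: 26.7
```

Call:
{"api": "step_arm", "payload": {
  "moves": [-0.57, -0.02, 0.57, 0, 0, 0, -1.27, -0.04, 1.27, 0, 0, 0, -2.12, -0.06, 2.12, 0, 0, 0, -2.83, -0.09, 2.83, 0, 0, 0, -2.83, -0.09, 2.83, 0, 0, 0]
}}

```text
time: 10.45
ee_pos: [518.1, 59.4, 191.8]
tcp_rot: [[-0.032, 0.939, -0.341], [0.999, 0.03, -0.011], [-0.0, -0.341, -0.94]]
force: [-0.6, 0.1, -0.8]
grip_width: 26.7
```

Call:
{"api": "step_arm", "payload": {
  "moves": [-1.4, -0.04, 1.4, 0, 0, 0, -2.8, -0.08, 2.8, 0, 0, 0, -4.2, -0.13, 4.2, 0, 0, 0, -5.6, -0.17, 5.6, 0, 0, 0, -7, -0.21, 7, 0, 0, 0, -8.4, -0.26, 8.4, 0, 0, 0, -9.6, -0.29, 9.6, 0, 0, 0, -9.6, -0.29, 9.6, 0, 0, 0, -9.6, -0.29, 9.6, 0, 0, 0]
}}

```text
time: 11.35
ee_pos: [423.3, 56.6, 286.5]
tcp_rot: [[-0.032, 0.94, -0.341], [0.999, 0.03, -0.011], [-0.0, -0.341, -0.94]]
force: [0.5, -0.4, -0.5]
grip_width: 26.8
```

```bash
python3 -c "
from h import *
snap('g',('wrist','side','scene'))
c=load('side_g.npz');crop(c['img'],160,100,440,380,2.1,'pics/si_g.png')
c=load('wrist_g.npz');print(c['tp'],c['tr'].round(3).tolist())"
```

```text
[423.25692123  56.57980057 286.48100393] [[-0.032, 0.94, -0.341], [0.999, 0.03, -0.011], [-0.0, -0.341, -0.94]]
```

View pics/wrist_g.png

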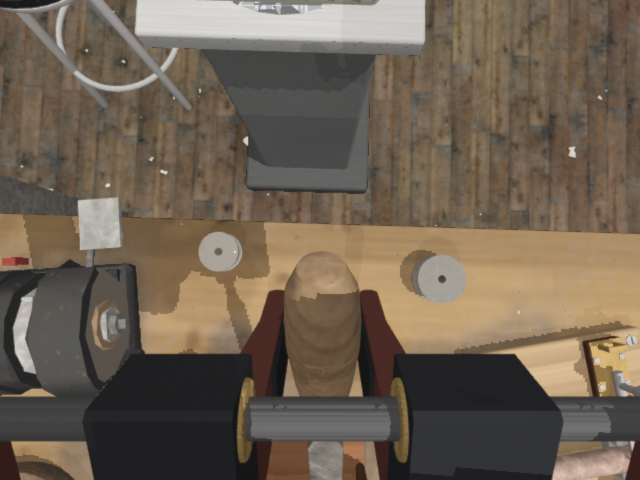

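View pics/si_g.png

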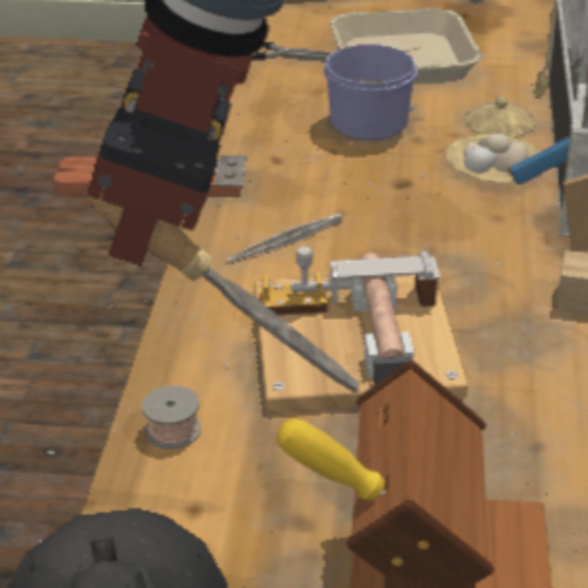

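View pics/scene_g.png

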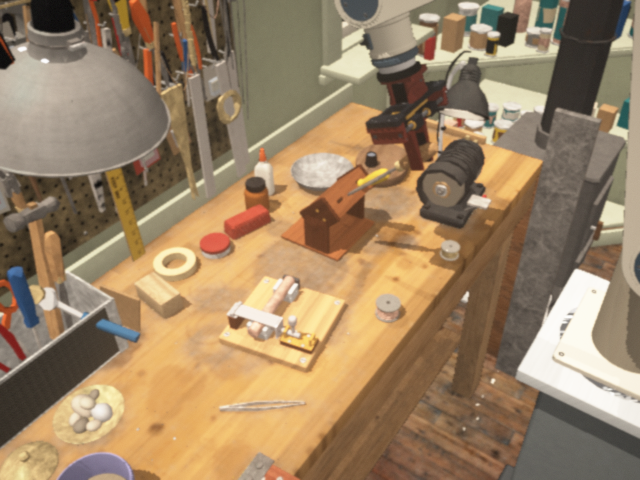

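```bash
cat > fin.py <<'E'
from goal import *
th=np.radians(11.4)
fyF=np.array([np.cos(th),np.sin(th),0]);fzF=np.array([0,0,1.]);fxF=np.cross(fyF,fzF)
RF=np.c_[fxF,fyF,fzF]; jig=np.array([572.95,312.1,0])
work=jig+(-6)*np.array([-np.sin(th),np.cos(th),0])+[0,0,52]
blade=work+[0,0,32.5]
E
python3 - <<'E'
from fin import *
from rig import state
s=state();R0=np.c_[fx,fy,fz];Rg=toolR(20)
h_t=Rg.T@np.array([1.0,.5,2.0])   # H-TCP in tool
D=RF@R0.T; Rn=D@s["tcp_rot"]
H=blade-138*fyF;T=H-Rn@h_t
print("rotvec",np.degrees(Ro.from_matrix(D).as_rotvec()),"tool final",Rn.round(3).tolist(),"T",T,"shift",(T-s["ee_pos"])/10)
E
```

```text
rotvec [  5.15492999 -44.74999364   9.15570413] tool final [[-0.199, 0.889, 0.414], [0.98, 0.181, 0.083], [-0.001, 0.422, -0.907]] T [439.63291499 278.617049    82.36811278] shift [  1.644008    22.20825785 -20.34526969]
```

Call:
{"api": "step_arm", "payload": {
  "moves": [0, 0, 1.5, 0.86, -7.46, 1.53, 0, 0, 3, 1.72, -14.92, 3.05, 0, 0, 4, 2.58, -22.37, 4.58, 0, 0, 5, 3.44, -29.83, 6.1, 0, 0, 5, 4.3, -37.3, 7.63, 0, 1, 5, 5.15, -44.75, 9.16, 0.3, 4.5, 4, 5.15, -44.75, 9.16, 0.6, 8.5, 1.5, 5.15, -44.75, 9.16, 0.9, 12.5, -1.5, 5.15, -44.75, 9.16, 1.2, 16, -5, 5.15, -44.75, 9.16, 1.4, 19.5, -8.5, 5.15, -44.75, 9.16, 1.6, 22.2, -12, 5.15, -44.75, 9.16, 1.6, 22.2, -12.3, 5.15, -44.75, 9.16, 1.6, 22.2, -12.3, 5.15, -44.75, 9.16, 1.6, 22.2, -12.3, 5.15, -44.75, 9.16]
}}

```text
time: 13.0
ee_pos: [439.2, 278.0, 164.0]
tcp_rot: [[-0.198, 0.888, 0.414], [0.98, 0.18, 0.082], [-0.001, 0.423, -0.906]]
force: [0.2, 0.7, -1.1]
grip_width: 26.5
```

```bash
python3 -c "
from h import *
snap('i',('wrist','side','scene'))
c=load('side_i.npz');crop(c['img'],200,80,440,320,2.4,'pics/si_i.png')
c=load('scene_i.npz');crop(c['img'],200,180,440,380,2.9,'pics/sc_i.png')
c=load('wrist_i.npz');print(c['tp'],c['tr'].round(3).tolist())"
```

```text
[439.16920892 278.04714857 164.04078773] [[-0.198, 0.888, 0.414], [0.98, 0.18, 0.082], [-0.001, 0.423, -0.906]]
```

View pics/wrist_i.png

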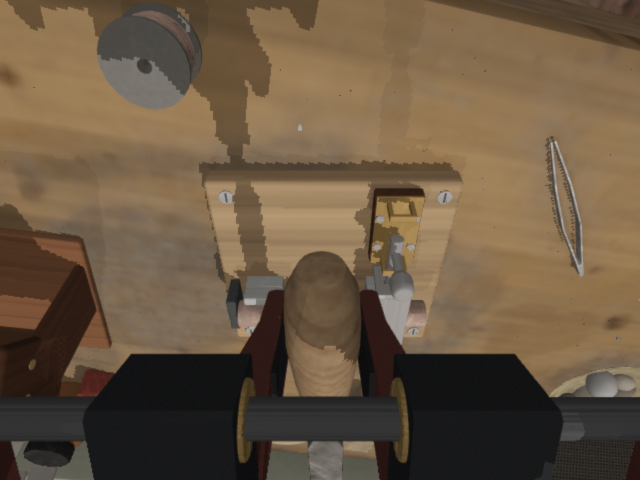

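View pics/si_i.png

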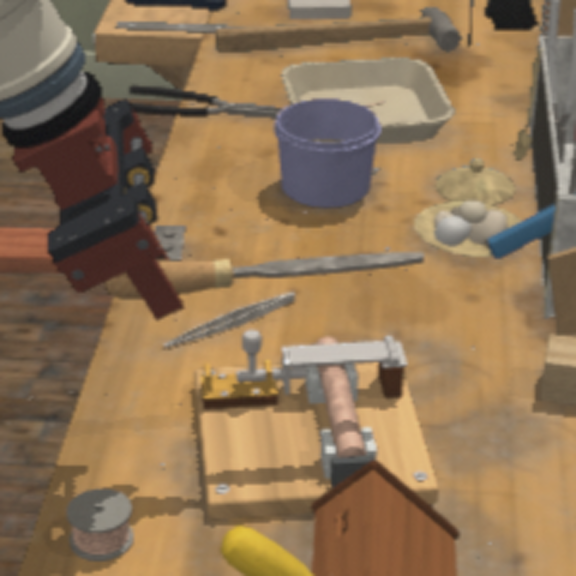

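View pics/sc_i.png

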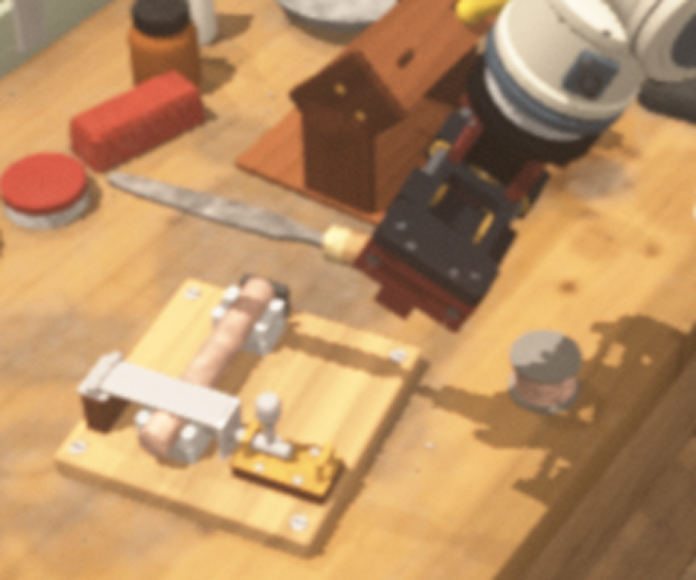

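```bash
cat > bl.py <<'E'
from fin import *
import sys
from rig import state
tag=sys.argv[1];tp=load(f"wrist_{tag}.npz")["tp"]; zl=float(sys.argv[2]) # expected axis z
pl=[];tips=[];allq=[]
H=np.array([tp[0],tp[1],zl])
for n in ("scene","side"):
    c=load(f"{n}_{tag}.npz");P=cloud(c)
    r=P-H; al=r@fyF; la=r@fxF
    m=(al>60)&(al<215)&(abs(la)<30)&(abs(P[...,2]-zl)<20)&(c["range_z"]>0)
    k,l,st,ce=cv2.connectedComponentsWithStats(m.astype(np.uint8));i=1+np.argmax(st[1:,4]);m=l==i
    q=P[m];a=al[m]
    I=c["img"].copy();I[m]=(255,0,255);v,u=np.where(m);crop(I,u.min()-20,v.min()-20,u.max()+20,v.max()+20,4,f"pics/bm_{n}_{tag}.png")
    print(n,st[i],"al",a.min().round(1),a.max().round(1))
    for lo in range(60,210,25):
        s=(a>=lo)&(a<lo+25)
        if s.sum()>5: print("  al",lo+12,s.sum(),"lat",la[m][s].min().round(1),la[m][s].max().round(1),"mid",((la[m][s].min()+la[m][s].max())/2).round(1),"z",np.median(q[s,2]).round(1))
    s=(a>75)&(a<185);A=np.c_[al[m][s],la[m][s],np.ones(s.sum())];f=np.linalg.lstsq(A,q[s,2],rcond=None)[0];print("  plane slope along(deg)",np.degrees(f[0]).round(2),"across",np.degrees(f[1]).round(1))
    # silhouette axis -> plane
    p=np.c_[u,v][ (a>75)&(a<195)].astype(float);o=p.mean(0);d=np.linalg.svd(p-o,full_matrices=False)[2][0]
    o1,r1=ray(c,*(o-40*d));_,r2=ray(c,*(o+40*d));nv=np.cross(r1,r2);nv/=np.linalg.norm(nv);pl.append((nv,nv@o1))
    t=a.argmax(); tips.append((c,(u[t],v[t])))
ax=np.cross(pl[0][0],pl[1][0]);ax/=np.linalg.norm(ax);ax*=np.sign(ax@fyF)
pt=np.linalg.lstsq(np.array([x[0] for x in pl]),np.array([x[1] for x in pl]),rcond=None)[0]
pt=pt+ax*((H+138*fyF-pt)@fyF)/(ax@fyF)
print("axis",ax,"yaw",np.degrees(np.arctan2(ax[1],ax[0])),"pitch",np.degrees(np.arcsin(ax[2])),"at al=138:",pt,"lat",(pt-H)@fxF)
X,e=tri([ray(c,*uv) for c,uv in tips]);print("tip",X,e,"al",(X-H)@fyF,"lat",(X-H)@fxF)
E
python3 bl.py i 166
```

```text
scene [237 239  75  26 587] al 60.6 200.3
  al 72 91 lat -10.7 9.1 mid -0.8 z 172.7
  al 97 126 lat -13.0 9.5 mid -1.7 z 173.6
  al 122 121 lat -12.7 8.4 mid -2.1 z 174.1
  al 147 110 lat -12.4 8.0 mid -2.2 z 174.8
  al 172 99 lat -11.2 6.2 mid -2.5 z 175.6
  al 197 40 lat -9.2 5.1 mid -2.0 z 176.1
  plane slope along(deg) 1.65 across 2.2
side [300 185  77  11 505] al 60.0 199.2
  al 72 81 lat -8.2 10.3 mid 1.0 z 169.3
  al 97 102 lat -10.0 11.3 mid 0.6 z 170.6
  al 122 100 lat -13.6 13.4 mid -0.1 z 171.0
  al 147 97 lat -10.2 9.0 mid -0.6 z 171.4
  al 172 85 lat -9.6 8.6 mid -0.5 z 172.3
  al 197 40 lat -9.6 5.4 mid -2.1 z 172.3
  plane slope along(deg) 1.39 across -4.0
axis [0.97666415 0.21317671 0.02613085] yaw 12.312851089120409 pitch 1.4973580456915883 at al=138: [574.55487399 304.78703622 170.8444332 ] lat 0.5476294044529652
tip [633.76903626 322.26649775 173.97464401] [np.float64(0.7504531383437256), np.float64(0.7504531383436527)] al 199.50088028504726 lat -4.882869052791797
```

The file is level to about 1.5° (tip high), yaw is within about 0.7°, and the blade lies flat. I'll trim the pitch and yaw and descend about 83 mm.

Call:
{"api": "step_arm", "payload": {
  "moves": [0, 0.05, -2, -0.1, 0.5, -0.2, 0, 0.05, -4, -0.2, 1, -0.4, 0, 0.05, -6, -0.3, 1.5, -0.5, 0, 0.05, -7.3, -0.3, 1.5, -0.5, 0, 0.05, -8, -0.3, 1.5, -0.5, 0, 0.05, -8.3, -0.3, 1.5, -0.5, 0, 0.05, -8.3, -0.3, 1.5, -0.5, 0, 0.05, -8.3, -0.3, 1.5, -0.5, 0, 0.05, -8.3, -0.3, 1.5, -0.5]
}}

```text
time: 14.05
ee_pos: [439.5, 279.1, 81.4]
tcp_rot: [[-0.19, 0.9, 0.392], [0.982, 0.174, 0.075], [-0.001, 0.4, -0.917]]
force: [0.1, 0.0, -0.8]
grip_width: 26.7
```

```bash
python3 -c "
from h import *
snap('j',('wrist','side','scene'))
c=load('side_j.npz');crop(c['img'],200,120,440,320,2.9,'pics/si_j.png')
c=load('scene_j.npz');crop(c['img'],200,180,440,380,2.9,'pics/sc_j.png')
c=load('wrist_j.npz');print(c['tp'],c['tr'].round(3).tolist())
for n in ('scene','side'):
    P=cloud(load(n+'_j.npz'));m=(P[...,0]>545)&(P[...,0]<605)&(abs(P[...,1]-357)<8)&(P[...,2]>50)&(P[...,2]<64);print(n,'strap z',np.median(P[m][:,2]),m.sum())"; python3 bl.py j 84.5
```

```text
[439.50206948 279.144317    81.44897705] [[-0.19, 0.9, 0.392], [0.982, 0.174, 0.075], [-0.001, 0.4, -0.917]]
scene strap z 57.0923882342251 218
side strap z 55.188054665438514 48
scene [242 277  70  24 547] al 60.1 200.3
  al 72 86 lat -9.1 6.6 mid -1.2 z 86.9
  al 97 115 lat -11.8 8.7 mid -1.6 z 87.1
  al 122 111 lat -10.3 10.4 mid 0.0 z 86.9
  al 147 105 lat -11.2 9.2 mid -1.0 z 86.6
  al 172 95 lat -9.6 7.6 mid -1.0 z 87.0
  al 197 35 lat -6.5 6.6 mid 0.1 z 86.0
  plane slope along(deg) -0.25 across 2.4
side [301 225  74  10 471] al 60.1 198.4
  al 72 75 lat -8.6 9.8 mid 0.6 z 84.4
  al 97 97 lat -13.1 12.9 mid -0.1 z 84.4
  al 122 97 lat -10.6 11.5 mid 0.5 z 84.6
  al 147 91 lat -9.7 10.1 mid 0.2 z 84.4
  al 172 80 lat -8.1 10.3 mid 1.1 z 84.5
  al 197 31 lat -4.3 7.2 mid 1.4 z 83.8
  plane slope along(deg) 0.08 across -2.9
axis [ 0.97886225  0.20449191 -0.00342837] yaw 11.799827680401345 pitch -0.19643150062154324 at al=138: [574.98253848 305.41402951  83.33745985] lat 1.0272672361067015
tip [635.86874909 316.15450895  83.92419844] [np.float64(1.3550813659514154), np.float64(1.355081365951267)] al 199.80793178734802 lat 2.5332912897312942
```

View pics/si_j.png

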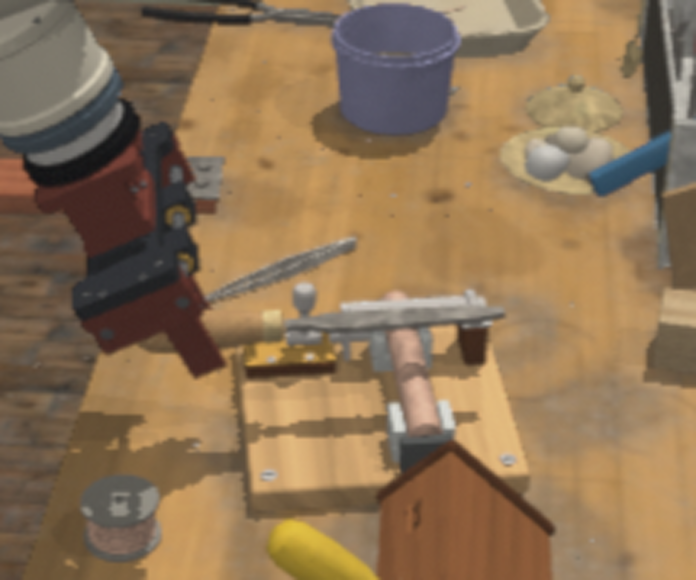

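View pics/sc_j.png

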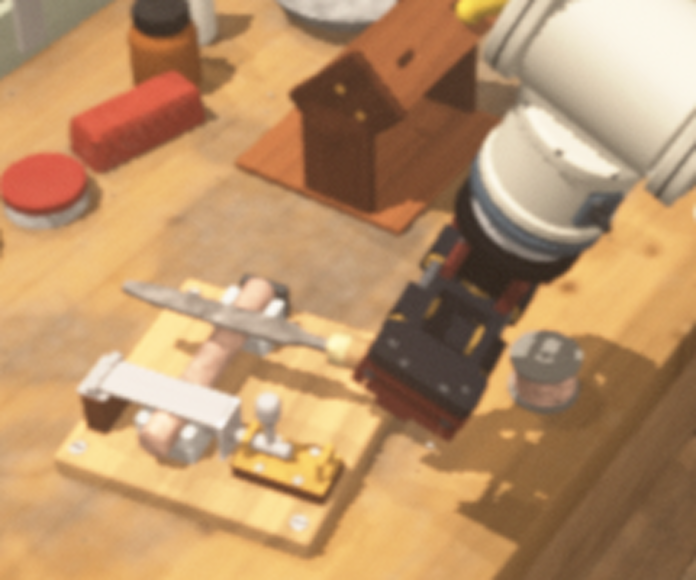

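View pics/wrist_j.png

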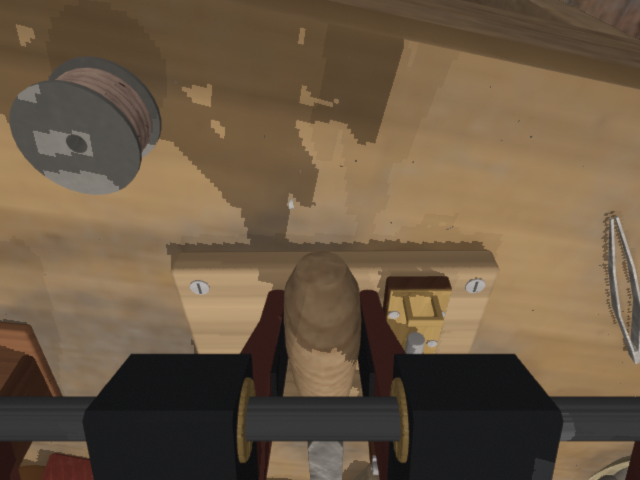

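```bash
python3 -c "
from rig import state,job
s=state();print(s['time'],s['ee_pos'],s['grip_width'],s['force'])
print(job.hand_in())"
```

```text
14.2 [439.18588171 279.1516117   80.98715087] 26.829399206031134 [-0.43667116 -0.29278101 -0.63264869]
the job is handed in; nothing more can be done
None
```

The bolt is fully home, and I handed in with the gripper still holding the file over the bare middle of the tube, at 14.2 s of the 58 s allowed.

**Bolt:** I pushed the knob until it stalled at about 16 N. A wrist picture then put the knob at jig x = -66.05 mm (home is -66 mm), with the bolt through the keeper eye and the strap down. I did not measure the knob again after the file move, but the last scene and side pictures show it undisturbed.

**File:** I drew it out of the rack along its own axis. The last checks showed:

| Check | Result |
|---|---|
| Pitch | within about 0.3° of level |
| Direction | 0.4° off square across the tube, handle on the robot's side |
| Middle of blade over the tube | within about 2 mm of the work point |
| Clearance above the tube | about 30 mm (blade top at 86.7 mm from the scene camera) |
| Forces on the tool | under 1 N, so it is touching nothing but the gripper |
| Rest of the scene | tube, screwdriver and spool look undisturbed in the last pictures; strap still down |

**Disagreements:**
- **Blade height:** the side camera reads about 2 mm lower than the scene camera, which would make the clearance about 27–28 mm. It is also about 2 mm low on the strap, whose height is known, so I trusted the scene camera.
- **Tilt across the blade:** the two cameras read +2.4° and -2.9°. I take the blade as flat within that noise.

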